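# Hold a flange down in its sprung nest for clamping

### The job

Set the round aluminium flange, hub up, into the nest block with the matching round pocket, then press it down against the sprung seat until the flange's rim is flush with the top of the block (pointer in the green band, a push of about 10 N), never driving the seat hard down to its bottom stop. Keep it pressed there steadily so that a colleague can tighten the clamps: the program finishes while still holding it down. Leave the square flange, the screwdriver, the bottle and the ring gauge where they are.

Things in the scene. Friction and masses are not known exactly. Their poses are not given: they have to be found in the camera images.
- flange_center (a point): round flange of bare aluminium, about 180 g (140 to 230 g), loose on the bench, standing hub up: a disc 60 mm across and 14 mm thick with a round hub 30 mm across rising 36 mm from its middle (50 mm high in all). This point is on its axis, 25 mm above its underside; z is up along the hub
- nest_round_mouth (a point): dark steel nest block 110 x 110 x 46 mm, fixed, with a ROUND pocket 63 mm across (3 mm chamfer); 10 mm high lugs reach 15 mm out at its +x and -x sides; two clamp straps lie swung aside on its top along the +y and -y edges, 6 mm high (12 mm at the screws), 40 mm or more from the axis. This point: centre of the pocket's mouth, level with the block's top; z up, x to the face with the white and green scale
- platen_round (a joint): depth in m by which the brass seat in the round pocket is pressed down; 0 = fully up, 8 mm below the mouth (a 14 mm flange lying on it stands 6 mm proud); 0.006 = flange rim flush with the block's top, red pointer in the middle of the green band; 0.014 = bottom stop. It is sprung: with the flange lying on it, it stays up until pushed with about 4 N and then gives 1 mm for each further 1 N, so flush takes about 10 N from the hand; it comes up again when released
- nest_square_mouth (a point): a second block like the first, fixed, but with a SQUARE pocket 55 x 55 mm, not used; this point is the centre of the pocket's mouth, level with the block's top, 46 mm above the bench
- square_flange_center (a point): loose aluminium flange that is not used: a square 52 x 52 x 14 mm with the same hub; point on the hub's axis, 25 mm above its underside
- screwdriver: loose screwdriver with a red handle, 170 mm long, lying on the bench beyond the nests; its x axis runs along it towards the tip
- bottle: small clear bottle with a green cap, 50 mm across and 110 mm high, standing on the bench; origin at the centre of its foot
- ring_gauge: steel ring gauge lying on the bench, 64 mm outside, 36 mm bore, 18 mm high; origin at the centre of its underside
Not all that is in view belongs to the job. Leave any orange look-alike of the part that bears nest_round_mouth alone.

How it is judged:
By the outcome, as a careful person would: the job done as asked, in the order asked, and still so for the second after the job is handed in, while the arm keeps its last pose, push and grip.
It also fails if it takes over 45 s, if anything falls off the work surface, if the arm or the gripper's body presses on something with over 40 N, if the wrist force passes 120 N, or if a joint passes its speed limit or range.

### The arm

A 7-joint arm with a two-finger parallel gripper is mounted at the origin on the work surface. World frame = base frame: x ahead of the robot, y to its left, z up, the work surface at z = 0. Lengths are in m, angles in rad, forces in N, time in s.
With the tool pointing down it reaches from about 0.425 to 0.925 m from the base axis. Payload 6.8 kg.
Tool frame: the origin (TCP) lies midway between the tips of the shut fingers; the grasp point (between the pads) lies 19 mm behind it; x points along the fingers, y is the direction in which the jaws open and shut, and the axes are right-handed (so a half turn about x gives the same grasp; the last joint's range is limited). The gripper opens to 85 mm and grips with 20 to 120 N. Pads are 22 mm wide; open, the fingers measure 114 mm over their backs; the gripper's body (76 mm by 85 mm) begins 54 mm behind the grasp point. The pads swing forward as they close: fully open they stand 13 mm farther back than shut.
Start: joints at [-1.389, 0.477, 0.022, 1.555, -0.011, 1.109, -0.083], TCP at [0.193, 0.647, 0.231] pointing down, gripper open.
Joint ranges: [-2.96, 2.96], [-0.34, 2.1], [-1.41, 1.46], [0.24, 2.44], [-1.37, 4.51], [0.17, 1.92], [-2.96, 2.96]. Speed limits (rad/s): [2.39, 2.39, 3.14, 3.14, 3.14, 3.14, 3.14].

### API

Orientations are given as a rotation vector (axis times angle).
In Python, from bench import r gives the robot as it stands.
- The arm moves only by the tool carry_out, never from a script. Its argument "targets" is one flat list of numbers, 7 for each row, row after row: the finger opening in m, from 0 to 0.0854, then the shift along the tool's x, y, z in m, then the turn, a rotation vector about the tool's x, y, z in units of 5 degrees (1.0 is 5 degrees). A call has 1 to 12 rows; each row is the pose to reach, as a shift and turn from the pose measured when the call began, along the tool's axes at that moment; what a row does not reach only later rows make up. A row lasts 1/8 s, in which the tool goes at most 62.5 mm and 10.7 degrees, less where a joint would pass 70% of its speed; a pose out of reach is approached as far as the arm can. A call with a gripper value outside its range is refused whole. The fingers move at their own pace and stop on an object; "squeeze" is the grip in N (left out, the last holds). Time passes only in rows, so rows that repeat a pose let the fingers close. It gives the time, the measured TCP pose, the force and the opening at its end, in the units of the state.
- r.get_obs(): the state, without advancing time (a new reading comes with each control period).
- r.grab_frame(name): name is "scene" or "top" or "wrist"; returns the picture (480x640x3 uint8, blue, green, red); there is no depth.
- r.camera_info(name): a dict with "fx", "fy", "cx", "cy" (pixels), "D" ([k1, k2, p1, p2, k3] as OpenCV has them; the pictures are not rectified), "xyz" and "orientation" of the camera in the world. Camera axes: x right, y up, looking along -z (the intrinsics and any distortion apply to the point x, -y, -z); pixel columns grow to the right and rows downward; lengths in m; the calibration is good to about 2 mm. A picture is of the moment at which its call begins: read the wrist's pose just before it. camera_info takes no time and is no camera call; for the wrist camera it gives the pose at the moment of the call.
- r.hand_in(): hands the job in, once; it reports no verdict.
The state is a dict: "clock": time; "joints": joint angles; "qvel": joint speeds; "tau": joint torques, N m; "tcp_pos": TCP position; "orientation": TCP orientation; "contact_force": force on the tool from outside, world axes, zero at the start; "moment": the same for the moment, N m; "grip_width": finger opening in m.
Only numpy, scipy, OpenCV 4.12 (cv2) and the standard library are available. Lean on these libraries where they do the work, as an engineer would, in place of code of your own. Each camera call takes 0.05 s, during which the arm holds its last target. There are 200 camera calls.

## Working session

There is one attempt and no reset: what is moved stays moved. The work goes in short steps, Python scripts to look and compute and a tool call to move; the robot and the scene stay as the last step left them, time stands still between calls to the robot, and variables do not carry over. Pictures are saved under pics/ and viewed, about 8 in all and at most 12, crops included, and the job is handed in when it is done.

Besides the shell and the picture viewer there is one more tool, called after "Request:" in YAML: its name, and indented under it one key for each argument. carry_out: Moves the arm, as the interface text tells. Its arguments: {"type":"object","properties":{"targets":{"type":"array","items":{"type":"number"}},"squeeze":{"type":"number"}},"required":["targets"]}

```bash
mkdir -p pics; ls
python3 - <<'E'
from bench import r
import cv2,numpy as np
o=r.get_obs();print({k:np.round(v,4).tolist() for k,v in o.items()})
for n in("scene","top","wrist"):
    c=r.camera_info(n);print(n,c)
    cv2.imwrite(f"pics/{n}0.png",r.grab_frame(n))
E
```

```text
pics
{'clock': 0.0, 'joints': [-1.3891, 0.4778, 0.0223, 1.5565, -0.0115, 1.1093, -0.0831], 'qvel': [0.0013, -0.0006, -0.0014, 0.0014, 0.0, 0.0013, -0.0013], 'tau': [-0.0003, -59.6466, 1.6079, -28.1186, 0.0125, 0.0095, -0.0], 'tcp_pos': [0.1927, 0.6463, 0.2303], 'orientation': [0.226, 1.5589, -0.2289], 'contact_force': [0.6438, -0.2301, -0.3131], 'moment': [-0.0243, 0.012, 0.0388], 'grip_width': 0.0852}
scene {'fx': 462.69625880286446, 'fy': 462.69625880286446, 'cx': 317.4882173453548, 'cy': 235.63336194999283, 'D': array([-0.07878489,  0.        ,  0.        ,  0.        ,  0.        ]), 'xyz': array([1.03140471, 0.46151327, 0.86987636]), 'orientation': array([0.3477519 , 0.75689937, 2.15118115])}
top {'fx': 466.61065730180735, 'fy': 466.61065730180735, 'cx': 319.54175707350794, 'cy': 239.20663594161917, 'D': array([-0.10923906,  0.        ,  0.        ,  0.        ,  0.        ]), 'xyz': array([0.37930611, 0.06786391, 1.17982583]), 'orientation': array([ 0.12244336, -0.11910479, -1.59592125])}
wrist {'fx': 403.5846902435467, 'fy': 403.5846902435467, 'cx': 322.0426250029681, 'cy': 236.56694696562064, 'D': array([-0.05544899,  0.        ,  0.        ,  0.        ,  0.        ]), 'xyz': array([0.12769565, 0.66774005, 0.37261911]), 'orientation': array([-0.23521232, -0.17309199,  1.27179647])}
```

View pics/scene0.png

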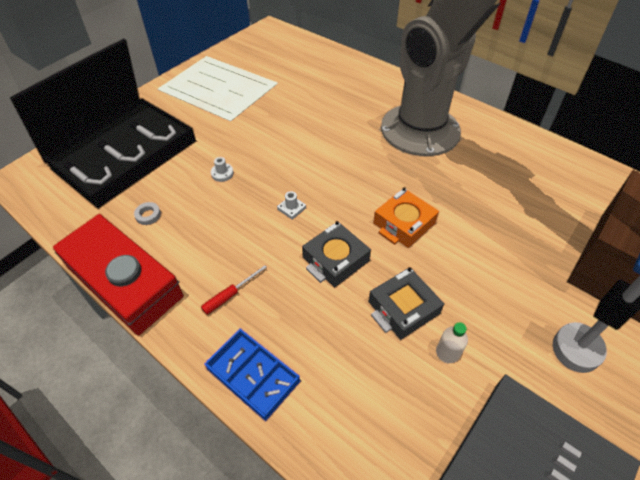

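View pics/top0.png

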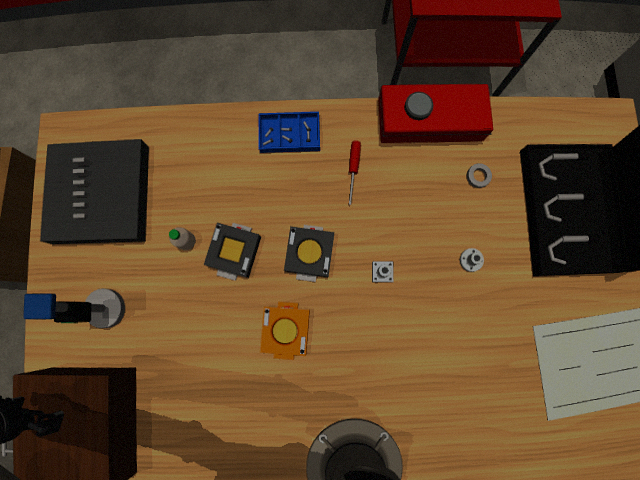

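The scene picture shows the round flange near (222,168), the round nest at (336,250), its orange look-alike at (406,213), and the square nest at (405,300). In the top picture they are at (472,260) for the flange, (310,252) for the round nest, (285,330) for orange and (232,250) for square. Next I'll triangulate.

```bash
cat > h.py <<'E'
import numpy as np,cv2
from scipy.spatial.transform import Rotation as R
def ray(c,p):
    K=np.array([[c["fx"],0,c["cx"]],[0,c["fy"],c["cy"]],[0,0,1.]])
    x,y=cv2.undistortPoints(np.array([[p]],float),K,c["D"])[0,0]
    d=R.from_rotvec(c["orientation"]).apply([x,-y,-1]);return np.array(c["xyz"]),d/np.linalg.norm(d)
def tri(obs):
    A=[];b=[]
    for c,p in obs:
        o,d=ray(c,p);P=np.eye(3)-np.outer(d,d);A.append(P);b.append(P@o)
    s=np.linalg.lstsq(np.vstack(A),np.hstack(b),rcond=None)[0]
    return s,[round(1e3*np.linalg.norm(a@s-q),1) for a,q in zip(A,b)]
def onplane(c,p,z):
    o,d=ray(c,p);return o+d*(z-o[2])/d[2]
def proj(c,X):
    K=np.array([[c["fx"],0,c["cx"]],[0,c["fy"],c["cy"]],[0,0,1.]])
    q=R.from_rotvec(c["orientation"]).inv().apply(np.atleast_2d(X)-c["xyz"])*[1,-1,-1]
    return cv2.projectPoints(q,np.zeros(3),np.zeros(3),K,np.array(c["D"]))[0][:,0]
E
python3 - <<'E'
from bench import r
from h import *
s,t=r.camera_info("scene"),r.camera_info("top")
for n,a,b in(("flange hubtop",(220.5,161),(475.5,258)),("round seat",(336.5,250),(310,251.5)),("sq seat",(406,299),(232,250)),("orange",(406,213),(285,330)),("sqfl",(291,196),(384,270.5))):
    print(n,*tri([(s,a),(t,b)]))
w=r.get_obs();T=R.from_rotvec(w["orientation"]).as_matrix();print(np.round(T,3))
c=r.camera_info("wrist");print("cam in tool",T.T@(c["xyz"]-w["tcp_pos"]),"\n",np.round(T.T@R.from_rotvec(c["orientation"]).as_matrix(),3))
S=cv2.imread("pics/scene0.png");P=cv2.imread("pics/top0.png")
f=lambda I,x,y,w,h:cv2.resize(I[y:y+h,x:x+w],(400,300),interpolation=cv2.INTER_CUBIC)
cv2.imwrite("pics/crop1.png",np.vstack([np.hstack([f(S,195,140,53,40),f(P,445,240,53,40)]),np.hstack([f(S,290,215,100,75),f(P,260,215,100,75)])]))
E
```

```text
flange hubtop [ 0.49585517 -0.31490355  0.04919013] [np.float64(0.2), np.float64(0.2)]
round seat [0.52572674 0.09300552 0.03365949] [np.float64(0.9), np.float64(0.9)]
sq seat [0.5354505  0.28571479 0.034853  ] [np.float64(0.4), np.float64(0.4)]
orange [0.33618371 0.15746637 0.03818638] [np.float64(0.0), np.float64(0.0)]
sqfl [ 0.47288656 -0.08742421  0.04692938] [np.float64(0.5), np.float64(0.5)]
[[-0.     0.286  0.958]
 [-0.001  0.958 -0.286]
 [-1.    -0.001  0.   ]]
cam in tool [-0.14219229  0.00168376 -0.06845764] 
 [[-0.     0.269 -0.963]
 [ 1.     0.001  0.   ]
 [ 0.001 -0.963 -0.269]]
```

View pics/crop1.png

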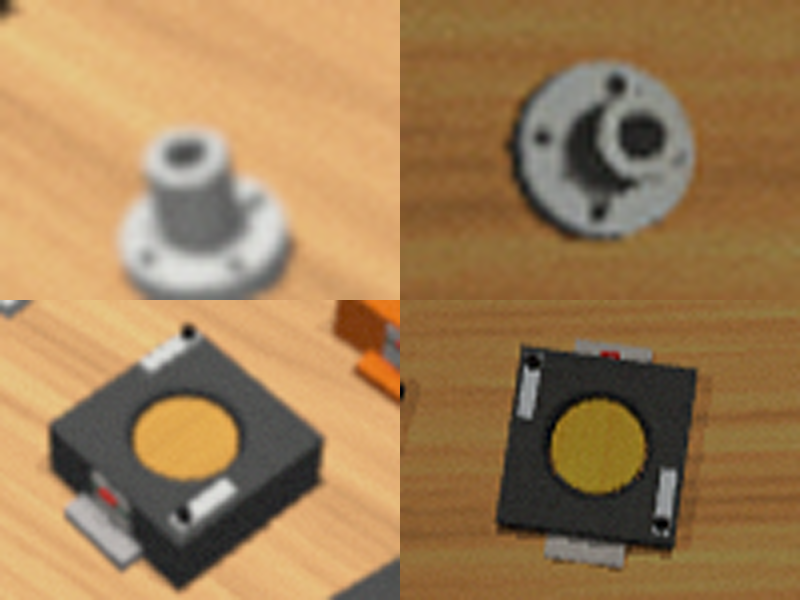

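Hub top is at about (219.6,160.8) in the scene view and (476.8,258) in the top view. The nest's scale face is on the far side (+x), yawed about -7°. Before swinging I'll check the lamp and crate near the start pose.

Run:
```python
from bench import r
from h import *
s,t=r.camera_info("scene"),r.camera_info("top")
for n,a,b in(("flange hubtop",(219.6,160.8),(476.8,258)),("lampbase",(582,342),(107,307)),("lamp joint",(612,308),(90,312)),("lamp black/blue",(632,283),(56,312)),("crate near corner",(635,178),(136,369)),("crate far corner",(571,282),(136,369))):
    print(n,*tri([(s,a),(t,b)]))
tc=r.get_obs()["tcp_pos"]
for c in(s,t):print(proj(c,[tc,tc+[0,0,.15]]))
```

```text
flange hubtop [ 0.49589717 -0.31866306  0.04780216] [np.float64(0.2), np.float64(0.2)]
lampbase [0.39845557 0.61239507 0.02878639] [np.float64(6.0), np.float64(6.0)]
lamp joint [0.38419601 0.60730543 0.14015467] [np.float64(11.9), np.float64(11.9)]
lamp black/blue [0.38879722 0.61535808 0.23693797] [np.float64(5.3), np.float64(5.3)]
crate near corner [0.26544038 0.47899329 0.30449973] [np.float64(57.6), np.float64(57.6)]
crate far corner [ 0.24168773  0.5459248  -0.00401737] [np.float64(4.4), np.float64(4.4)]
[[677.38859227 224.48754159]
 [726.93025044 166.50624799]]
[[ 44.74866622 406.1057615 ]
 [ -1.35471182 420.99621841]]
```

View pics/wrist0.png

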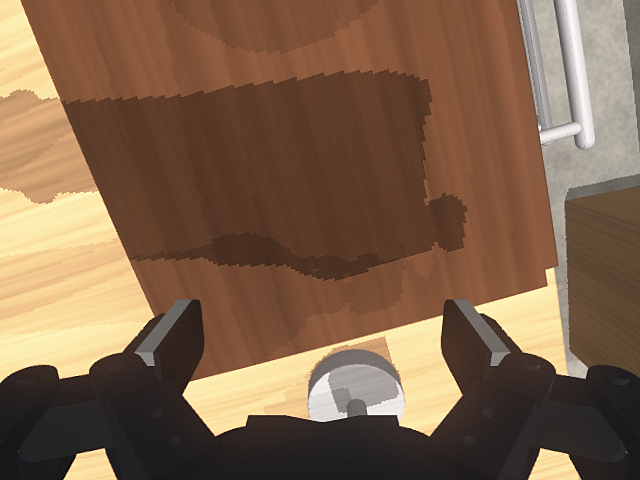

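The wrist view shows the crate's lid below the gripper and the lamp base in front at (355,390). The lamp stands at about (0.39, 0.61), so I'll back away along -y before swinging.

Request:
carry_out:
  targets: [0.085,-0.05,-0.06,0.027,0,0,0,0.085,-0.05,-0.12,0.055,2,0,0,0.085,-0.05,-0.18,0.082,4,0,0,0.085,-0.05,-0.18,0.082,6,0,0,0.085,-0.05,-0.22,0.15,8,0,0,0.085,-0.05,-0.25,0.2,10,0,0,0.085,-0.05,-0.28,0.26,12,0,0,0.085,-0.05,-0.31,0.32,14,0,0,0.085,-0.05,-0.335,0.368,16.2,0,0,0.085,-0.05,-0.335,0.368,16.2,0,0]

```text
clock: 1.4
tcp_pos: [0.4522, 0.2163, 0.2812]
orientation: [1.311, 1.137, -1.313]
contact_force: [-0.1, 0.1, 0.0]
grip_width: 0.085
```

```bash
cat >> h.py <<'E'
def snap(r,n):
    import json
    o=r.get_obs();c=r.camera_info("wrist");cv2.imwrite(f"pics/{n}.png",r.grab_frame("wrist"))
    json.dump({k:np.array(v).tolist() for k,v in c.items()},open(f"pics/{n}.json","w"));return o
def load(n):
    import json
    return {k:np.array(v) for k,v in json.load(open(f"pics/{n}.json")).items()}
def goto(o,p,R1=None):
    T=R.from_rotvec(o["orientation"]);print("shift",np.round(T.inv().apply(np.array(p)-o["tcp_pos"]),4))
    print("axes\n",np.round(T.as_matrix(),3))
    if R1 is not None: print("turn",np.round(np.degrees((T.inv()*R.from_matrix(R1)).as_rotvec())/5,3))
E
python3 - <<'E'
from bench import r
from h import *
o=snap(r,"w1")
goto(o,[.496,-.27,.23])
print(proj(load("w1"),[[.526,.093,.046],[.496,-.318,.05]]))
E
```

```text
shift [0.0524 0.1118 0.4752]
axes
 [[ 0.001  0.99  -0.141]
 [-0.002 -0.141 -0.99 ]
 [-1.     0.001  0.002]]
[[409.99313814 307.3967978 ]
 [409.89327421 583.53470611]]
```

Request:
carry_out:
  targets: [0.085,0.01,0.014,0.06,0,0,0,0.085,0.02,0.028,0.12,0,0,0,0.085,0.03,0.042,0.18,0,0,0,0.085,0.04,0.056,0.24,0,0,0,0.085,0.05,0.07,0.3,0,0,0,0.085,0.05,0.085,0.36,0,0,0,0.085,0.05,0.1,0.42,0,0,0,0.085,0.05,0.11,0.475,0,0,0,0.085,0.05,0.11,0.475,0,0,0,0.085,0.05,0.11,0.475,0,0,0]

```text
clock: 2.7
tcp_pos: [0.4959, -0.2668, 0.2316]
orientation: [1.308, 1.142, -1.309]
contact_force: [0.5, 1.0, -0.5]
grip_width: 0.0849
```

Run:
```python
from bench import r
from h import *
o=snap(r,"w2");print(o["tcp_pos"],o["orientation"])
print(proj(load("w2"),[[.496,-.318,.05],[.496,-.318,.014]]))
a=cv2.imread("pics/w1.png");b=cv2.imread("pics/w2.png")
cv2.imwrite("pics/pair.png",np.hstack([cv2.resize(a[200:440,290:530],(400,400)),cv2.resize(b[100:400,200:500],(400,400))]))
```

```text
[ 0.49587249 -0.26678778  0.2315668 ] [ 1.30774607  1.14161518 -1.3091206 ]
[[330.52377118 270.45375494]
 [329.73168684 257.04142994]]
```

View pics/pair.png

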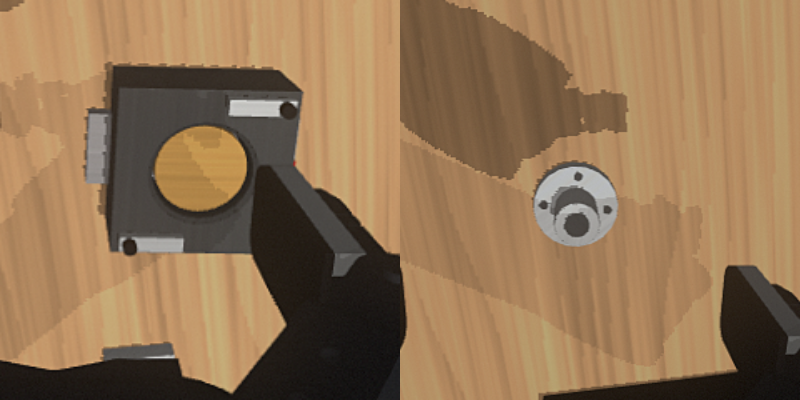

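In the wrist pair the round nest's seat is centred at about w1 pixel (411,301). The flange's hub bore is at w2 pixel (332,269) with its disc centred at (332,253), which agrees with the first estimate to within a few mm. Now I'll refine with contours.

Run:
```python
from bench import r
from h import *
c=load("w2");t=r.camera_info("top");s=r.camera_info("scene");I=cv2.imread("pics/w2.png")
hsv=cv2.cvtColor(I,cv2.COLOR_BGR2HSV)
def big(m,x0,y0,x1,y1):
    k=np.zeros(m.shape,np.uint8);k[y0:y1,x0:x1]=m[y0:y1,x0:x1]*255
    k=cv2.morphologyEx(k,cv2.MORPH_CLOSE,np.ones((5,5)))
    C=max(cv2.findContours(k,0,2)[0],key=cv2.contourArea);return cv2.fitEllipse(cv2.convexHull(C))
e=big((hsv[...,1]<50)&(hsv[...,2]>70),280,210,390,300);print(e)
print("disc on z.014",onplane(c,e[0],.014))
h=(332,268.7);print("hub on .05",onplane(c,h,.05)); print("tri",tri([(c,h),(t,(476.8,258)),(s,(219.6,160.8))]))
c=load("w1");hsv=cv2.cvtColor(cv2.imread("pics/w1.png"),cv2.COLOR_BGR2HSV)
e=big((hsv[...,1]>110)&(hsv[...,2]>110),375,265,445,335);print(e)
for z in(.038,.046):print("seat",z,onplane(c,e[0],z))
p=e[0];print("tri",tri([(c,p),(t,(310,251.5)),(s,(336.5,250))]))
o=r.get_obs();goto(o,[.496,-.318,.10])
```

```text
((331.23309326171875, 252.975341796875), (62.684059143066406, 63.1004753112793), 122.39569091796875)
disc on z.014 [ 0.49791897 -0.31421623  0.014     ]
hub on .05 [ 0.49745399 -0.31659548  0.05      ]
tri (array([ 0.49655148, -0.31784108,  0.04848611]), [np.float64(1.1), np.float64(0.9), np.float64(0.2)])
((410.09942626953125, 300.602294921875), (50.329627990722656, 56.01850509643555), 70.14183044433594)
seat 0.038 [0.52809119 0.09665831 0.038     ]
seat 0.046 [0.52671262 0.10058256 0.046     ]
tri (array([0.52694951, 0.09379569, 0.03450903]), [np.float64(2.1), np.float64(1.8), np.float64(1.1)])
shift [0.1317 0.0069 0.0513]
axes
 [[-0.     0.991 -0.134]
 [-0.001 -0.134 -0.991]
 [-1.    -0.     0.001]]
```

Request:
carry_out:
  targets: [0.085,0.05,0.0078,0.049,0,0,0,0.085,0.1,0.0078,0.049,0,0,0,0.085,0.15,0.0078,0.049,0,0,0,0.085,0.19,0.0078,0.049,0,0,0,0.085,0.2135,0.0078,0.049,0,0,0,0.085,0.2135,0.0078,0.049,0,0,0,0.085,0.2135,0.0078,0.049,0,0,0]

```text
clock: 3.62
tcp_pos: [0.4983, -0.315, 0.0192]
orientation: [1.306, 1.142, -1.306]
contact_force: [-0.2, -0.4, -0.3]
grip_width: 0.0849
```

Request:
carry_out:
  targets: [0.02,0,0,0,0,0,0,0.02,0,0,0,0,0,0,0.02,0,0,0,0,0,0,0.02,0,0,0,0,0,0,0.02,0,0,0,0,0,0,0.02,0,0,0,0,0,0,0.02,0,0,0,0,0,0,0.02,0,0,0,0,0,0]
  squeeze: 60

```text
clock: 4.62
tcp_pos: [0.4988, -0.3152, 0.0199]
orientation: [1.307, 1.141, -1.305]
contact_force: [-0.2, 1.6, 5.9]
grip_width: 0.0287
```

Request:
carry_out:
  targets: [0.02,-0.02,0,0,0,0,0,0.02,-0.06,0,0,0,0,0,0.02,-0.11,0,0,0,0,0,0.02,-0.16,0,0,0,0,0,0.02,-0.16,0,0,0,0,0,0.02,-0.16,0,0,0,0,0]

```text
clock: 5.38
tcp_pos: [0.498, -0.3146, 0.18]
orientation: [1.307, 1.142, -1.304]
contact_force: [0.3, 1.5, -2.3]
grip_width: 0.0286
```

Run:
```python
from bench import r
from h import *
o=snap(r,"w3");print({k:np.round(o[k],4) for k in("tcp_pos","contact_force","moment","grip_width")})
x=o["tcp_pos"];print(proj(load("w3"),[x,x+[0,0,.03],x+[0,0,-.0055]]))
goto(o,[.527,.15,.18])
```

```text
{'tcp_pos': array([ 0.498 , -0.3146,  0.18  ]), 'contact_force': array([ 0.3084,  1.4771, -2.2709]), 'moment': array([0.0263, 0.0434, 0.0026]), 'grip_width': np.float64(0.0286)}
[[322.4929121  311.48940255]
 [322.86997971 353.78121017]
 [322.43825148 305.35614072]]
shift [ 1.000e-04 -3.270e-02 -4.644e-01]
axes
 [[ 0.002  0.991 -0.132]
 [ 0.    -0.132 -0.991]
 [-1.     0.002 -0.   ]]
```

View pics/w3.png

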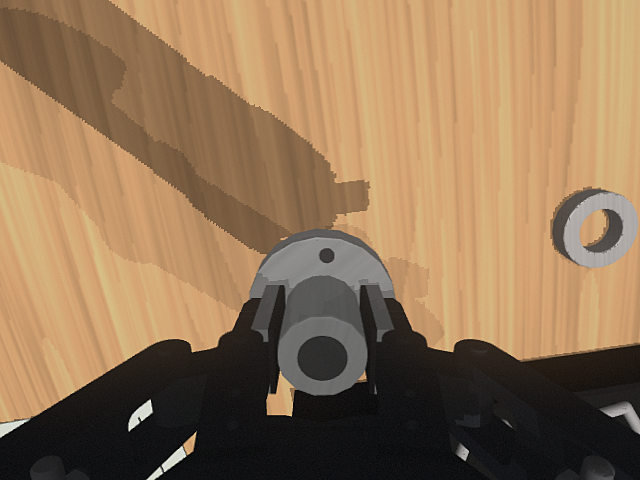

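The flange is held upright between the pads with the hub bore at (323,356), within 1 mm of the TCP axis. The measured weight, about 2 N, fits. Next I'll move to just short of the nest for a close view.

Request:
carry_out:
  targets: [0.02,-0.01,-0.003,-0.05,0,0,0,0.02,-0.01,-0.006,-0.11,0,0,0,0.02,-0.01,-0.009,-0.17,0,0,0,0.02,-0.01,-0.012,-0.23,0,0,0,0.02,-0.01,-0.015,-0.29,0,0,0,0.02,-0.01,-0.018,-0.34,0,0,0,0.02,-0.01,-0.0214,-0.38,0,0,0,0.02,-0.01,-0.0214,-0.38,0,0,0,0.02,-0.01,-0.0214,-0.38,0,0,0]

```text
clock: 6.55
tcp_pos: [0.5259, 0.0643, 0.1884]
orientation: [1.305, 1.144, -1.308]
contact_force: [0.3, -1.1, -2.2]
grip_width: 0.0284
```

Run:
```python
from bench import r
from h import *
o=snap(r,"w4");print({k:np.round(o[k],4) for k in("tcp_pos","contact_force","moment","grip_width")})
I=cv2.imread("pics/w4.png");c=load("w4")
hsv=cv2.cvtColor(I,cv2.COLOR_BGR2HSV)
m=((hsv[...,1]>110)&(hsv[...,2]>90)&(hsv[...,0]<30)).astype(np.uint8)
p=proj(c,[.527,.096,.038])[0];print("exp",p)
n,l,st,ce=cv2.connectedComponentsWithStats(m);k=l[int(p[1]),int(p[0])];print(k,st[k],ce[k])
C=max(cv2.findContours((l==k).astype(np.uint8),0,2)[0],key=cv2.contourArea);e=cv2.fitEllipse(cv2.convexHull(C));print(e)
print("seat",onplane(c,e[0],.038))
t=r.camera_info("top");print(tri([(load("w1"),(410.1,300.6)),(c,e[0])]))
x=np.array([e[0][0],e[0][1]])
goto(o,onplane(c,e[0],.038))
cv2.ellipse(I,e,(0,0,255),1)
cv2.imwrite("pics/w4e.png",I)
```

```text
{'tcp_pos': array([0.5259, 0.0643, 0.1884]), 'contact_force': array([ 0.3468, -1.075 , -2.1662]), 'moment': array([-0.0348, -0.0405,  0.0059]), 'grip_width': np.float64(0.0284)}
exp [318.07599291 178.67844262]
259 [ 280  135   81   83 5124] [319.82513661 176.56088993]
((319.85430908203125, 175.92738342285156), (79.84405517578125, 83.13518524169922), 1.7785229682922363)
seat [0.52854538 0.09780042 0.038     ]
(array([0.52817598, 0.09780618, 0.03985721]), [np.float64(0.5), np.float64(0.5)])
shift [ 0.1504 -0.0016 -0.0337]
axes
 [[-0.001  0.991 -0.133]
 [-0.001 -0.133 -0.991]
 [-1.    -0.001  0.001]]
```

View pics/w4e.png

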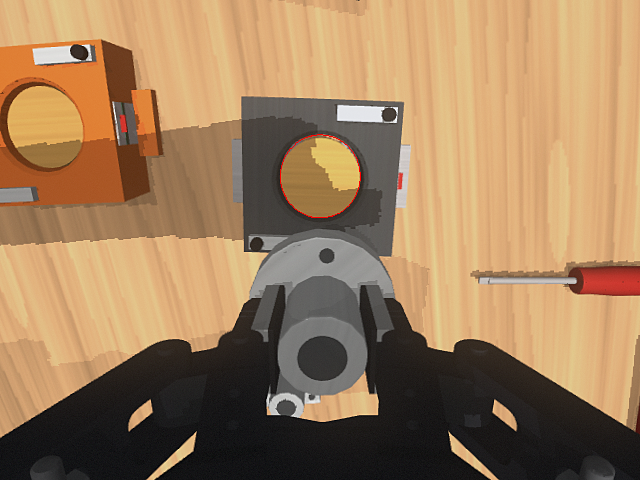

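The nest pocket sits at (320,176), upright and with its seat clear. The red pointer at (400,181) is on the scale side. Two wrist views put the seat at z 0.040 m, against 0.038 m in the text. Now I'll move over it and down to about 9 mm above the mouth.

Request:
carry_out:
  targets: [0.02,0.03,-0.0022,-0.0337,0,0,0,0.02,0.06,-0.0022,-0.0337,0,0,0,0.02,0.09,-0.0022,-0.0337,0,0,0,0.02,0.113,-0.0022,-0.0337,0,0,0,0.02,0.113,-0.0022,-0.0337,0,0,0,0.02,0.113,-0.0022,-0.0337,0,0,0]
  squeeze: 80

```text
clock: 7.35
tcp_pos: [0.5289, 0.0963, 0.0764]
orientation: [1.308, 1.141, -1.309]
contact_force: [-0.0, 0.2, -1.1]
grip_width: 0.028
```

Run:
```python
from bench import r
from h import *
o=snap(r,"w5");print({k:np.round(o[k],4) for k in("tcp_pos","contact_force","moment","grip_width")})
I=cv2.imread("pics/w5.png");t=r.grab_frame("top");s=r.grab_frame("scene")
x=o["tcp_pos"];ct=r.camera_info("top");cs=r.camera_info("scene")
print(proj(cs,[.528,.097,.046]),proj(ct,[.528,.097,.046]))
cv2.imwrite("pics/c5.png",np.hstack([cv2.resize(I[100:400,170:470],(400,400)),cv2.resize(s[200:300,286:386],(400,400),interpolation=2)]))
```

```text
{'tcp_pos': array([0.5289, 0.0963, 0.0764]), 'contact_force': array([-0.0274,  0.2198, -1.0791]), 'moment': array([-0.0084, -0.0507,  0.0004]), 'grip_width': np.float64(0.028)}
[[337.03382009 248.17376601]] [[307.92779714 250.18794862]]
```

View pics/c5.png

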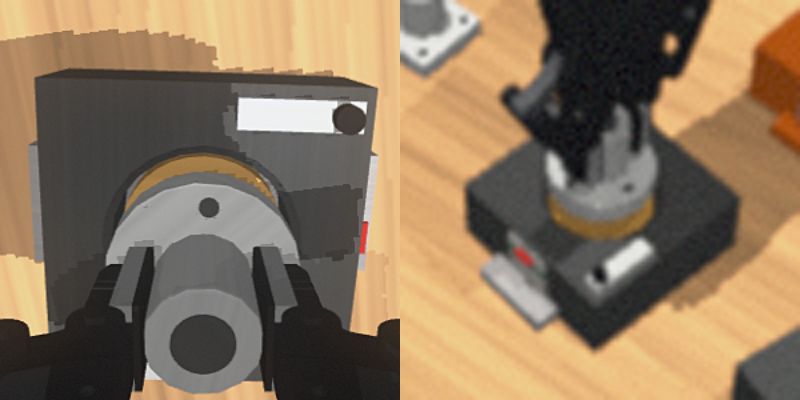

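The flange hangs centred over the pocket in both views: disc column 203 against pocket 202 in the left half, and seat visible evenly in the right half. Now I'll lower it gently into the mouth.

Request:
carry_out:
  targets: [0.02,0.003,0,0,0,0,0,0.02,0.006,0,0,0,0,0,0.02,0.008,0,0,0,0,0,0.02,0.01,0,0,0,0,0,0.02,0.012,0,0,0,0,0,0.02,0.014,0,0,0,0,0,0.02,0.014,0,0,0,0,0]

```text
clock: 8.38
tcp_pos: [0.5289, 0.0972, 0.0625]
orientation: [1.308, 1.142, -1.307]
contact_force: [0.1, 0.5, -2.2]
grip_width: 0.0281
```

Request:
carry_out:
  targets: [0.02,0.001,0,0,0,0,0,0.02,0.002,0,0,0,0,0,0.02,0.003,0,0,0,0,0,0.02,0.004,0,0,0,0,0,0.02,0.005,0,0,0,0,0,0.02,0.005,0,0,0,0,0,0.02,0.005,0,0,0,0,0]

```text
clock: 9.25
tcp_pos: [0.529, 0.0972, 0.0578]
orientation: [1.308, 1.142, -1.307]
contact_force: [-2.6, 0.1, 5.2]
grip_width: 0.028
```

Seat contact, with a small side load of -2.6 N in x. I'll ease 1 mm toward -x and press a little further.

Request:
carry_out:
  targets: [0.02,0,-0.0005,0,0,0,0,0.02,0,-0.001,0,0,0,0,0.02,0.001,-0.001,0,0,0,0,0.02,0.002,-0.001,0,0,0,0,0.02,0.002,-0.001,0,0,0,0,0.02,0.002,-0.001,0,0,0,0]

```text
clock: 10.0
tcp_pos: [0.5289, 0.0972, 0.0562]
orientation: [1.309, 1.141, -1.306]
contact_force: [1.0, -1.2, 6.7]
grip_width: 0.0283
```

Request:
carry_out:
  targets: [0.02,0.001,0,0,0,0,0,0.02,0.002,0,0,0,0,0,0.02,0.003,0,0,0,0,0,0.02,0.003,0,0,0,0,0,0.02,0.003,0,0,0,0,0,0.02,0.003,0,0,0,0,0]

```text
clock: 10.75
tcp_pos: [0.529, 0.0972, 0.0535]
orientation: [1.31, 1.141, -1.306]
contact_force: [-1.8, -0.4, 9.5]
grip_width: 0.0283
```

Run:
```python
from bench import r
from h import *
f=[];
for i in range(6):
    s=r.grab_frame("scene");o=r.get_obs();f.append(np.r_[o["tcp_pos"],o["contact_force"]])
print(np.round(np.mean(f,0),4),np.round(np.std(f,0),4),o["clock"])
I=r.grab_frame("wrist")
cv2.imwrite("pics/c6.png",np.hstack([cv2.resize(s[225:285,295:355],(400,400),interpolation=2),cv2.resize(I[100:300,300:500],(400,400),interpolation=2)]))
```

```text
[ 0.529   0.0972  0.0535 -1.4304 -0.4527  8.4895] [0.     0.     0.     0.3204 0.4267 0.316 ] 11.05
```

View pics/c6.png

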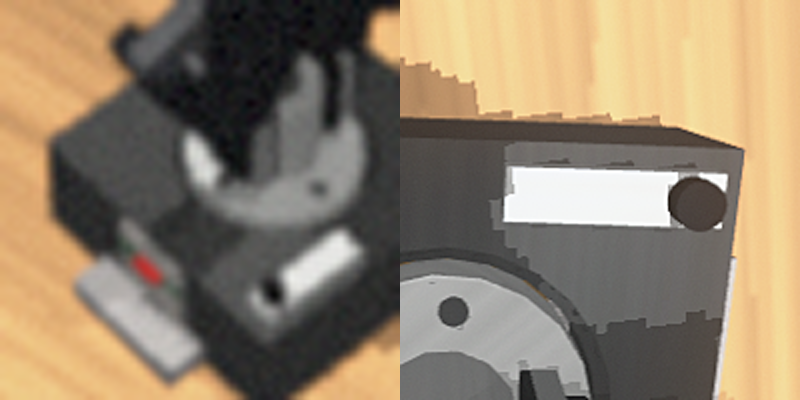

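The rim is nearly level and the red pointer is close to the green marks (left half, about (148,268)). Force (8.5 N) and geometry (TCP 1.6 mm above flush) both say about 1.5 mm remains.

Request:
carry_out:
  targets: [0.02,0.0007,-0.0003,0,0,0,0,0.02,0.0015,-0.0003,0,0,0,0,0.02,0.0015,-0.0003,0,0,0,0,0.02,0.0015,-0.0003,0,0,0,0,0.02,0.0015,-0.0003,0,0,0,0,0.02,0.0015,-0.0003,0,0,0,0]

```text
clock: 11.85
tcp_pos: [0.5289, 0.0972, 0.0525]
orientation: [1.31, 1.141, -1.306]
contact_force: [-0.8, -0.4, 9.4]
grip_width: 0.0279
```

Run:
```python
from bench import r
from h import *
f=[];S=[];G=[]
for i in range(10):
    S.append(r.grab_frame("scene"));o=r.get_obs();f.append(np.r_[o["tcp_pos"],o["contact_force"]])
print(np.round(np.mean(f,0),4),np.round(np.std(f,0),4),o["clock"],o["grip_width"])
s=np.mean(S,0).astype(np.uint8)
# heights of scale features at scene pixels, pointer vs green
q=s[248:280,300:332].astype(int);b,g,rr=q[...,0],q[...,1],q[...,2]
for n,w in(("red",np.clip(rr-np.maximum(g,b)-40,0,None)),("green",np.clip(g-np.maximum(rr,b)-4,0,None))):
    w=w.copy()
    if n=="red": w[:, 25:]=0
    y,x=np.nonzero(w);print(n,np.c_[x+300,y+248,w[y,x]].tolist()[:40])
cv2.imwrite("pics/c7.png",np.hstack([cv2.resize(s[255:275,307:327],(400,400),interpolation=0),cv2.resize(s[225:285,295:355],(400,400),interpolation=2)]))
```

```text
[ 0.529   0.0972  0.0525 -1.2323 -0.624   9.6008] [0.     0.     0.     0.3036 0.4048 0.4736] 12.35 0.02774666673973427
red [[300, 248, 12], [301, 248, 11], [300, 249, 12], [301, 249, 14], [300, 250, 12], [301, 250, 15], [300, 251, 12], [301, 251, 16], [300, 252, 13], [301, 252, 15], [300, 253, 13], [301, 253, 12], [300, 254, 14], [301, 254, 11], [300, 255, 13], [301, 255, 11], [300, 256, 13], [301, 256, 11], [300, 257, 13], [301, 257, 11], [300, 258, 11], [301, 258, 14], [302, 258, 8], [300, 259, 12], [301, 259, 12], [302, 259, 14], [303, 259, 8], [300, 260, 10], [301, 260, 13], [302, 260, 13], [303, 260, 15], [304, 260, 9], [300, 261, 12], [301, 261, 11], [302, 261, 12], [303, 261, 12], [304, 261, 15], [305, 261, 9], [300, 262, 12], [301, 262, 12]]
green [[313, 261, 6], [314, 261, 3], [313, 262, 4], [314, 262, 5], [320, 267, 2], [320, 268, 4], [321, 268, 5], [321, 269, 2], [322, 269, 1]]
```

View pics/c7.png

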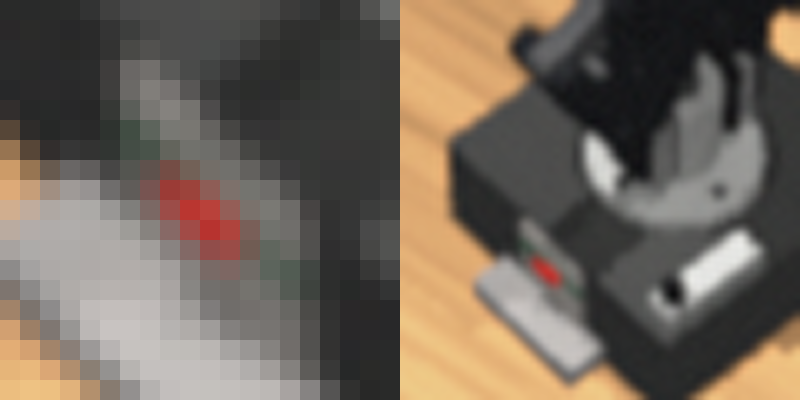

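The red pointer sits between the two visible green patches (313.5,261.5) and (320.7,268). 9.6 N and TCP geometry (0.6 mm above flush) both point to about 0.5 mm more.

Request:
carry_out:
  targets: [0.02,0.0004,0,0,0,0,0,0.02,0.0008,0,0,0,0,0,0.02,0.0008,0,0,0,0,0,0.02,0.0008,0,0,0,0,0,0.02,0.0008,0,0,0,0,0,0.02,0.0008,0,0,0,0,0,0.02,0.0008,0,0,0,0,0,0.02,0.0008,0,0,0,0,0]

```text
clock: 13.35
tcp_pos: [0.529, 0.0972, 0.0522]
orientation: [1.31, 1.142, -1.306]
contact_force: [-2.0, -0.5, 9.3]
grip_width: 0.0278
```

Run:
```python
from bench import r
from h import *
f=[];S=[]
for i in range(16):
    S.append(r.grab_frame("scene"));o=r.get_obs();f.append(np.r_[o["tcp_pos"],o["contact_force"]])
print(np.round(np.mean(f,0),4),np.round(f[0],4),np.round(f[-1],4),o["clock"],o["grip_width"])
s=np.mean(S,0)[255:275,307:327]
w=np.clip(s[...,2]-np.maximum(s[...,0],s[...,1])-35,0,None);w[:,:6]=0
old=cv2.imread("pics/scene0.png").astype(float)[255:275,307:327];w0=np.clip(old[...,2]-np.maximum(old[...,0],old[...,1])-35,0,None);w0[:,:6]=0
for v in(w0,w):
    y,x=np.indices(v.shape);print("red centroid",307+(x*v).sum()/v.sum(),255+(y*v).sum()/v.sum())
# expected pixel shift of pointer for 6 mm drop
c=r.camera_info("scene");print(proj(c,[[.583,.089,.04],[.583,.089,.034]]))
```

```text
[ 0.529   0.0972  0.0522 -1.7473 -0.4273  9.9897] [ 0.529   0.0972  0.0522 -1.1433 -0.4198 10.0639] [ 0.529   0.0973  0.0522 -2.1407  0.2866  9.0474] 14.15 0.027777605300044625
red centroid 316.6915351506456 263.3687230989957
red centroid 316.5423917442331 265.48472278429784
[[318.6639399  263.60450412]
 [318.68091999 265.17493866]]
```

Force averages 10.0 N and holds steady, TCP is 0.3 mm from the geometric flush height, and the pointer is at the green band. Handing in.

```bash
python3 -c "
from bench import r
print(r.hand_in()); o=r.get_obs(); print(o['clock'],o['contact_force'],o['tcp_pos'])"
```

```text
the job is handed in; nothing more can be done
None
the job is handed in; nothing more can be done
```

I set the round flange, hub up, into the round pocket of the dark nest and pressed it down. I handed in at about 14 s with the gripper still holding it there (grip set to 80 N).

- **Push:** the last average was 10.0 N, which is about 6 mm of seat travel. Single readings varied by about ±0.5 N and up to 1 N.
- **Height:** the tool stood about 0.3 mm above the flush height I worked out from the grasp on the bench. The force stayed near 10 N, so the seat was well clear of its bottom stop.
- **Pointer:** about 0.3 mm before the final depth, the averaged picture showed the red pointer between the green marks.
- **Side load:** about 2 N remained sideways against the pocket wall.

**One check disagreed:** between the first and last pictures the pointer moved 2.1 pixels, where 6 mm of travel should give about 1.6. That is coarse, since one pixel is nearly 4 mm of drop, so I trusted the force and the height instead.

I didn't touch the square flange, screwdriver, bottle, ring gauge or orange look-alike. I took no last picture of them.

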